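# Clear and hold open the lid of an oily-waste can

### The arm

A 7-joint arm with a two-finger parallel gripper is mounted at the origin on the work surface. World frame = base frame: x ahead of the robot, y to its left, z up, the work surface at z = 0. Lengths are in m, angles in rad, forces in N, time in s.
With the tool pointing down it reaches from about 0.4 to 0.875 m from the base axis. Payload 19.3 kg.
Tool frame: the origin (TCP) lies at the very end of the fingers, on their centre line; the grasp point (between the pads) lies 19 mm behind it; z points along the fingers, y is the line along which they close (so a half turn about z gives the same grasp; the last joint's range is limited). The gripper opens to 85 mm and grips with 20 to 120 N. Pads are 22 mm wide; open, the fingers measure 114 mm over their backs; the gripper's body (76 mm by 85 mm) begins 54 mm behind the grasp point. The pads swing forward as they close: fully open they stand 13 mm farther back than shut.
Start: joints at [-1.372, 0.521, -0.036, 1.599, 0.021, 1.021, -0.113], TCP at [0.166, 0.603, 0.231] pointing down, gripper open.
Joint ranges: [-2.91, 2.91], [-0.3, 2.13], [-1.5, 1.42], [0.17, 2.43], [-1.26, 4.41], [0.16, 1.93], [-2.52, 2.52]. Speed limits (rad/s): [1.89, 1.89, 2.39, 2.39, 3.01, 3.01, 3.01].

### API

Orientations are given as [roll, pitch, yaw] about the fixed x, y, z axes, in that order (R = Rz(yaw) Ry(pitch) Rx(roll)).
In Python, from workcell import monitor, viewer, bot gives the robot as it stands.
- The arm moves only by the tool move_arm, never from a script. Its arguments are lists of equal length, an entry for each row: "gripper": the opening, from 0 (shut) to 1 (fully open); "linear": the shift along the tool's x, y, z in cm, a list of three; "twist": the turn about the tool's z in degrees. A call has 1 to 8 rows; each row shifts and turns the commanded pose from where the row before left it, along the tool's axes as they then stand; what a row does not reach is not made up. A row lasts 1/10 s, in which the tool goes at most 50 mm and 8.59 degrees, less where a joint would pass 70% of its speed; a pose out of reach is approached as far as the arm can. A call with a gripper value outside its range is refused whole. The fingers move at their own pace and stop on an object; "squeeze" is the grip in N (left out, the last holds). Time passes only in rows, so rows that do not move let the fingers close. It gives the time, the measured TCP pose, the force, the opening and the grip force at its end, in the units of the state.
- monitor.observe(): the state, without advancing time (a new reading comes with each control period).
- viewer.grab_frame(name): name is "scene" or "top" or "wrist"; returns a dict with "img" (480x640x3 uint8, red, green, blue), "K" (3x3 intrinsics, pixels), "eye" and "rotation" of the camera in the world. Camera axes: x right, y up, looking along -z (the intrinsics and any distortion apply to the point x, -y, -z); pixel columns grow to the right and rows downward; lengths in m; the calibration is good to about 2 mm. A picture is of the moment at which its call begins. There is no depth.
- bot.job_done(): hands the job in; it is judged then, once.
The state is a dict: "clock": time; "qpos": joint angles; "qd": joint speeds; "joint_efforts": joint torques, N m; "position": TCP position; "tool_rot": TCP orientation; "force": force on the tool from outside, world axes, zero at the start; "moment": the same for the moment, N m; "grip_width": finger opening in m; "finger_force": force on a finger pad.
Only numpy, scipy, OpenCV 4.12 (cv2) and the standard library are available. Lean on these libraries where they do the work, as an engineer would, in place of code of your own. Each camera call takes 0.05 s, during which the arm holds its last target. There are 200 camera calls.

### The job

Somebody has left a chrome lug nut on the lid of the grey oily-waste can: first put it in the empty bay of the green brush caddy without dropping it or setting it down on the marble. Then raise the can's lid, which falls shut by itself, to 45 degrees open and finish while still holding it there with the gripper, so that I can throw a rag in. Leave the can and the caddy standing where they are, and do not disturb the sprayer, the jar or the pad holder.

Things in the scene. Friction and masses are not known exactly. Their poses are not given: they have to be found in the camera images.
- can: Round bench oily-waste can of grey painted sheet steel, loose on the shelf, about 1.7 kg plus the lid. Body 164 mm in diameter; the lid's flat top lies 160 mm above the shelf. Origin: centre of its underside; z up. Its -x axis points from the can's centre to the pull tab at the front of the lid (roughly towards the robot), its +x axis to the hinge at the back.
- hinge (a point): Point on the lid's hinge axis, at the back of the can: 92 mm along the can's +x from its centre and 157 mm up. The hinge axis runs along the can's y.
- lid_angle (a joint): Opening angle of the lid in rad: 0 shut (level), grows as the front of the lid rises; a stop limits it to 1.1. The hinge has almost no friction and no stay: let go anywhere in this range, the lid falls shut.
- lid: The lid: a sheet-steel disc 176 mm in diameter, flat on top, with a 16 mm skirt, about 0.35 kg, and at its front a steel pull tab that sticks out 34 mm beyond the disc. Origin: on the hinge axis; its axes are the can's when it is shut and turn with it; its flat top is 3 mm above the origin.
- handle (a point): Middle of the rolled edge of the lid's pull tab: a bar 12 mm in diameter, 44 mm long, along the can's y, with flat bare ends that can be pinched from above (fingers closing along the can's y); the bar turns between the fingers as the lid rises. 208 mm from the hinge axis, level with it when shut (157 mm up); its axis 28 mm beyond the disc's edge; nothing below it.
- nut: Chrome lug nut standing upright on the lid, about 75 g: a washer 31 mm in diameter and 4 mm thick at the bottom, above it a hexagon 21 mm across flats from 4 to 28 mm height, a dome to 36 mm. Origin: centre of its underside; z up its axis; its x axis goes through the middle of one flat.
- nut_mid (a point): Middle of the lug nut, on its axis, 18 mm above its underside.
- caddy: Pale green plastic brush caddy, an open tub loose on the shelf: 130 mm along its x, 230 mm along its y, walls 62 mm high and 4 mm thick, about 0.9 kg. A cross wall divides it into an empty bay (its -y end) and a bay with two wooden scrubbing brushes standing in it (its +y end, up to 96 mm high). Origin: centre of its underside.
- bay (a point): Centre of the floor of the caddy's empty bay, 4 mm above the shelf; axes as the caddy's. Inside, the bay measures 122 mm along x and 127 mm along y and is 58 mm deep.
- sprayer: White trigger sprayer bottle, 250 mm high, 90 mm in diameter, to one side (a bystander). Origin: centre of its underside.
- jar: Glass jar with a clip-on glass lid, 123 mm high, 94 mm in diameter, on the other side (a bystander). Origin: centre of its underside.
- pad_holder: White plastic spring-clip holder gripping a grey pad, 62 x 117 mm and 47 mm high, lying near the robot (a bystander). Origin: centre of its underside.
Mind the look-alikes: they are no part of the job. Of the things that look like the can, the middle-sized one is meant. Several things have the shape of the nut; the one meant has the colours described above.

How it is judged:
On the way, in this order (a step that is already met when the one before it is completed fails the run):
1. the lug nut lies let go and at rest in the empty bay of the caddy, the lid still shut (x of nut_mid in the frame of bay between -0.061 and 0.061 m and y of nut_mid in the frame of bay between -0.062 and 0.062 m and z of nut_mid in the frame of bay below 0.032 m and contact force between the fingers and nut below 0.1 N and linear speed of nut below 0.05 m/s and value of joint lid_angle below 0.12 rad), for 0.2 s.
2. the fingers hold the lid open at 45 degrees, give or take 7 degrees (value of joint lid_angle between 0.663 and 0.908 rad and contact force between the fingers and lid above 0.3 N), for 0.5 s.
At the end, for the whole second after the job is handed in: Finished while holding: the fingers alone hold the lid still at 45 +/- 7 degrees; the can stands flat; the nut lies released in the empty bay; can and caddy are within 40 mm of their starts; sprayer, jar and pad holder stand within 30 mm of theirs (all of step 2 and x of nut_mid in the frame of bay between -0.061 and 0.061 m and y of nut_mid in the frame of bay between -0.062 and 0.062 m and z of nut_mid in the frame of bay below 0.032 m and contact force between the fingers and nut below 0.1 N and linear speed of nut below 0.05 m/s and velocity of joint lid_angle between -0.1 and 0.1 rad/s and angle between each of can, caddy's own z axis and vertical below 0.06 rad and height (world z) of can below 0.008 m and distance of each of can, caddy from where it was at the start of the episode below 0.04 m and distance of each of sprayer, jar, pad_holder from where it was at the start of the episode below 0.03 m and angle between each of sprayer, jar, pad_holder's own z axis and vertical below 0.15 rad); the arm keeps its last pose, push and grip.
It fails at once if the lug nut falls or is set down on the marble (height (world z) of nut_mid below 0.026 m and (x of nut_mid in the frame of caddy below -0.07 m or x of nut_mid in the frame of caddy above 0.07 m or y of nut_mid in the frame of caddy below -0.12 m or y of nut_mid in the frame of caddy above 0.12 m)).
It fails at once if the can is tipped or shoved more than 40 mm (angle between can's own z axis and vertical above 0.2 rad or distance of can from where it was at the start of the episode above 0.04 m).
It fails at once if the caddy is tipped or shoved more than 40 mm (angle between caddy's own z axis and vertical above 0.2 rad or distance of caddy from where it was at the start of the episode above 0.04 m).
It fails at once if the sprayer, the jar or the pad holder is knocked or moved more than 30 mm (distance of any of sprayer, jar, pad_holder from where it was at the start of the episode above 0.03 m or angle between any of sprayer, jar, pad_holder's own z axis and vertical above 0.3 rad).
It also fails if it takes over 62 s, if anything falls off the work surface, if the arm or the gripper's body presses on something with over 40 N, if the wrist force passes 120 N, or if a joint passes its speed limit or range.

## Working session

There is one attempt and no reset: what is moved stays moved. The work goes in short steps, Python scripts to look and compute and a tool call to move; the robot and the scene stay as the last step left them, time stands still between calls to the robot, and variables do not carry over. Pictures are saved under pics/ and viewed, at most 13 in all, crops included, and the job is handed in when it is done.

Besides the shell and the picture viewer there is one more tool, called after "Request:" as name([rows], argument=value, ...), one row to a line, values as JSON. move_arm: Moves the arm, as the interface text tells. Its arguments: {"type":"object","properties":{"gripper":{"type":"array"},"linear":{"type":"array"},"twist":{"type":"array"},"squeeze":{"type":"number"}},"required":["gripper","linear","twist"]}

```bash
mkdir -p pics; ls; python3 - <<'E'
from workcell import monitor, viewer, bot
import cv2, numpy as np, pickle
s=monitor.observe(); print({k:np.round(v,3).tolist() for k,v in s.items()})
d={}
for n in("scene","top"):
    f=viewer.grab_frame(n); d[n]=f; cv2.imwrite(f"pics/{n}0.png",f["img"][...,::-1]); print(n,f.keys(),np.round(f["K"],1).tolist(),np.round(f["eye"],3),np.round(f["rotation"],3).tolist())
pickle.dump(d,open("f0.pkl","wb"))
E
```

```text
pics
{'clock': 0.0, 'qpos': [-1.372, 0.522, -0.036, 1.6, 0.021, 1.021, -0.113], 'qd': [-0.002, -0.001, -0.0, -0.001, 0.001, 0.003, 0.001], 'joint_efforts': [-0.003, -92.713, 1.978, -36.994, 0.018, 0.008, -0.0], 'position': [0.166, 0.602, 0.231], 'tool_rot': [-3.14, 0.0, 2.873], 'force': [1.17, -0.167, -0.486], 'moment': [0.026, -0.031, 0.04], 'finger_force': 0.0, 'grip_width': 0.085}
scene dict_keys(['img', 'K', 'eye', 'rotation']) [[449.7, 0.0, 313.1], [0.0, 449.7, 234.5], [0.0, 0.0, 1.0]] [ 1.186 -0.127  0.927] [0.688, -0.017, 1.398]
top dict_keys(['img', 'K', 'eye', 'rotation']) [[512.1, 0.0, 319.6], [0.0, 512.1, 239.6], [0.0, 0.0, 1.0]] [0.361 0.008 1.397] [0.151, -0.006, -1.577]
```

View pics/scene0.png

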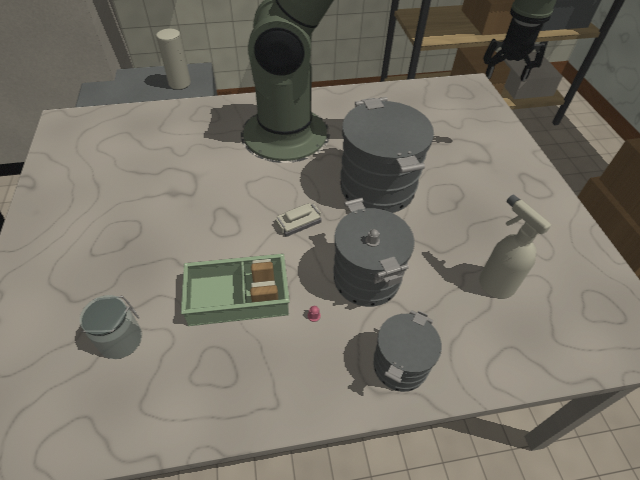

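View pics/top0.png

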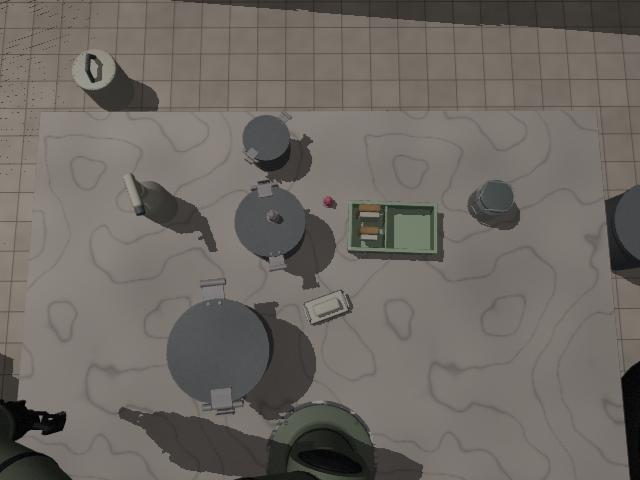

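```bash
cat > h.py <<'E'
import numpy as np, cv2, pickle
from scipy.spatial.transform import Rotation as R
def ray(f,px):
    u=np.linalg.inv(f["K"])@[px[0],px[1],1]; d=R.from_euler("xyz",f["rotation"]).as_matrix()@[u[0],-u[1],-u[2]]
    return np.array(f["eye"]),d
def onz(f,px,z):
    o,d=ray(f,px); return o+d*(z-o[2])/d[2]
def proj(f,P):
    c=R.from_euler("xyz",f["rotation"]).as_matrix().T@(np.array(P)-f["eye"]); q=f["K"]@[c[0],-c[1],-c[2]]; return q[:2]/q[2]
def tri(f,p,g,q):
    (a,d),(b,e)=ray(f,p),ray(g,q); A=np.c_[d,-e]; t=np.linalg.lstsq(A,b-a,rcond=None)[0]; x,y=a+d*t[0],b+e*t[1]
    return (x+y)/2,np.linalg.norm(x-y)
E
python3 - <<'E'
from h import *
d=pickle.load(open("f0.pkl","rb"))
a=d["top"]["img"][170:280,225:315]; b=d["scene"]["img"][190:310,320:420]
a=cv2.resize(a,None,fx=4.4,fy=4.4,interpolation=cv2.INTER_CUBIC);b=cv2.resize(b,None,fx=4,fy=4,interpolation=cv2.INTER_CUBIC)
o=np.zeros((484,800,3),np.uint8);o[:a.shape[0],:a.shape[1]]=a;o[:b.shape[0],400:400+b.shape[1]]=b
cv2.imwrite("pics/z.png",o[...,::-1])
E
```

```text
(no output)
```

View pics/z.png

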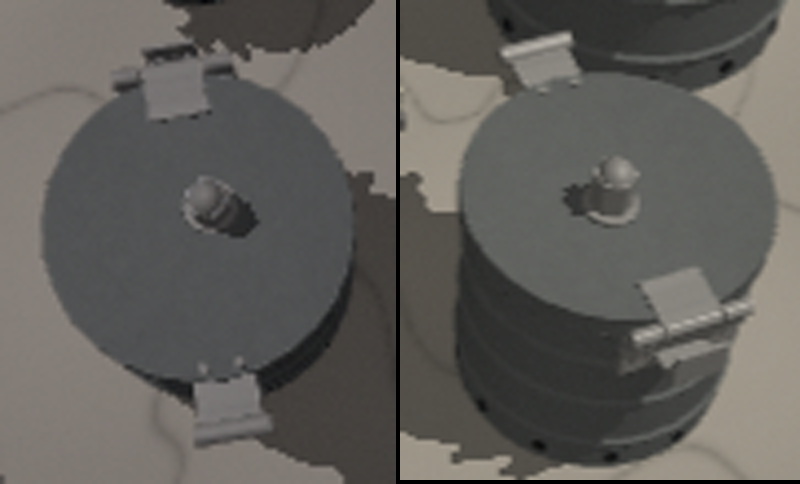

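```bash
python3 - <<'E'
from h import *
d=pickle.load(open("f0.pkl","rb")); T,S=d["top"],d["scene"]
t=lambda X,Y:((X+.5)/4.4-.5+225,(Y+.5)/4.4-.5+170); s=lambda X,Y:((X-400+.5)/4-.5+320,(Y+.5)/4-.5+190)
for n,p,q,z in (("tabL",(194,438),(571,42),.160),("tabR",(270,424),(505,52),.160),("tab",(232,431),(538,46),.160),("hinge",(174,73),(693,326),.160),("washer",(209,207),(612,208),.162),("dome",(206,190),(618,162),.196)):
    p,q=t(*p),s(*q); print(n,np.round(onz(T,p,z),4),np.round(onz(S,q,z),4),[np.round(v,4) for v in tri(T,p,S,q)])
# lid ellipse points top
P=np.array([(43,220),(60,300),(352,230),(340,160),(300,105),(260,82),(100,110),(62,160),(100,345),(150,375),(335,310)],float)
W=np.array([onz(T,t(*p),.160)[:2] for p in P]); A=np.c_[2*W,np.ones(len(W))]; c=np.linalg.lstsq(A,(W**2).sum(1),rcond=None)[0]; print("lid T",c[:2],np.sqrt(c[2]+c[:2]@c[:2]))
P=np.array([(461,180),(475,130),(520,88),(610,73),(700,90),(755,140),(776,195),(765,240),(630,318),(560,305),(500,265),(470,225)],float)
W=np.array([onz(S,s(*p),.160)[:2] for p in P]); A=np.c_[2*W,np.ones(len(W))]; c=np.linalg.lstsq(A,(W**2).sum(1),rcond=None)[0]; print("lid S",c[:2],np.sqrt(c[2]+c[:2]@c[:2]))
# caddy
for n,f in d.items():
    h=cv2.cvtColor(f["img"],cv2.COLOR_RGB2HSV); m=((h[...,0]>40)&(h[...,0]<75)&(h[...,1]>45)&(h[...,2]>70)).astype(np.uint8)
    m[:180 if n=="top" else 240]=0; m[330:]=0
    k,l,st,ce=cv2.connectedComponentsWithStats(m); i=1+np.argmax(st[1:,4]); print(n,st[i])
    ct=max(cv2.findContours((l==i).astype(np.uint8),0,1)[0],key=cv2.contourArea); 
    q=cv2.approxPolyDP(cv2.convexHull(ct),4,True)[:,0]; print([(tuple(v.tolist()),np.round(onz(f,v,.062)[:2],3).tolist()) for v in q])
E
```

```text
tabL [0.4775 0.1234 0.16  ] [0.4821 0.1265 0.16  ] [array([0.4783, 0.1258, 0.1561]), np.float64(0.004)]
tabR [0.485  0.0816 0.16  ] [0.484  0.0862 0.16  ] [array([0.4852, 0.0836, 0.1617]), np.float64(0.0042)]
tab [0.4812 0.1025 0.16  ] [0.4823 0.1064 0.16  ] [array([0.4817, 0.1045, 0.1597]), np.float64(0.004)]
hinge [0.6839 0.1364 0.16  ] [0.6904 0.1403 0.16  ] [array([0.6863, 0.1396, 0.1541]), np.float64(0.0054)]
washer [0.6065 0.116  0.162 ] [0.6092 0.1179 0.162 ] [array([0.6073, 0.1174, 0.1597]), np.float64(0.0025)]
dome [0.6091 0.1147 0.196 ] [0.6049 0.1182 0.196 ] [array([0.6085, 0.1154, 0.2007]), np.float64(0.0024)]
lid T [0.59630597 0.12102979] 0.08741052027715408
lid S [0.59329498 0.12559739] 0.08739069354414111
scene [ 182  254  107   72 5132]
[((282, 254), [0.536, -0.075]), ((287, 314), [0.699, -0.085]), ((188, 324), [0.689, -0.296]), ((182, 313), [0.66, -0.309]), ((185, 263), [0.526, -0.304])]
top [430 215   4  35  78]
[((433, 215), [0.629, -0.303]), ((431, 249), [0.537, -0.294])]
```

```bash
cat >> h.py <<'E'
def rel(target,s=None,step=3.0):
    """shift in tool axes (cm) from measured pose to target TCP"""
    from workcell import monitor
    s=s or monitor.observe(); v=R.from_euler("xyz",s["tool_rot"]).as_matrix().T@(np.array(target)-s["position"])*100
    return np.round(v,2).tolist(), np.round(np.degrees(s["tool_rot"]),1).tolist()
E
python3 - <<'E'
from h import *
d=pickle.load(open("f0.pkl","rb")); T,S=d["top"],d["scene"]
for n,p,z in (("rimTL",(348,201),.062),("rimTR",(437,203),.062),("rimBR",(437,255),.062),("rimBL",(348,252),.062),("bayfloor",(410,228),.004),("sprayer base",(165,208),.03),("pad",(328,307),.03),("bigcan?",(220,350),.23),("bigtabtip",(213,285),.23),("smallcan",(267,140),.12)):
    print(n,np.round(onz(T,p,z)[:2],3))
f=T; h=cv2.cvtColor(f["img"],cv2.COLOR_RGB2HSV); print(h[228,410],h[203,420],h[253,400],h[228,435],h[290,400])
h=h.astype(int); m=((h[...,0]>35)&(h[...,0]<85)&(h[...,1]>35)).astype(np.uint8); m[:190]=0;m[265:]=0;m[:,:335]=0;m[:,450:]=0
m=cv2.morphologyEx(m,cv2.MORPH_OPEN,np.ones((2,2)));r=cv2.minAreaRect(np.argwhere(m)[:,::-1].astype(np.float32));b=cv2.boxPoints(r); print(r,[(np.round(v),np.round(onz(T,v,.062)[:2],3)) for v in b])
print(rel([.607,.117,.40]))
E
```

```text
rimTL [ 0.668 -0.077]
rimTR [ 0.661 -0.315]
rimBR [ 0.521 -0.309]
rimBL [ 0.531 -0.075]
bayfloor [ 0.604 -0.251]
sprayer base [0.658 0.419]
pad [ 0.388 -0.022]
bigcan? [0.291 0.224]
bigtabtip [0.436 0.243]
smallcan [0.818 0.134]
[ 51  38 127] [ 51  38 126] [57 47 49] [ 50  40 128] [ 15  24 126]
((393.4073181152344, 228.46585083007812), (88.67546081542969, 51.69351577758789), 1.7899105548858643) [(array([348., 253.], dtype=float32), array([ 0.528, -0.076])), (array([350., 201.], dtype=float32), array([ 0.667, -0.082])), (array([439., 204.], dtype=float32), array([ 0.658, -0.319])), (array([437., 256.], dtype=float32), array([ 0.52 , -0.309]))]
([-55.41, -35.09, -16.88], [-179.9, 0.0, 164.6])
```

Request:
move_arm([
  [0, 0, -3],
  [0, 0, -4],
  [0, 0, -4],
  [0, 0, -4],
  [0, 0, -2],
], gripper=[1, 1, 1, 1, 1], twist=[0, 0, 0, 0, 0])

```text
clock: 0.6
position: [0.1661, 0.6029, 0.4047]
tool_rot: [3.138, -0.0, 2.873]
force: [0.4, -0.1, -0.2]
grip_width: 0.0854
finger_force: 0.0
```

Request:
move_arm([
  [-3.7, -2.3, 0],
  [-3.7, -2.3, 0],
  [-3.7, -2.3, 0],
  [-3.7, -2.3, 0],
  [-3.7, -2.3, 0],
  [-3.7, -2.3, 0],
  [-3.7, -2.3, 0],
  [-3.7, -2.3, 0],
], gripper=[1, 1, 1, 1, 1, 1, 1, 1], twist=[0, 0, 0, 0, 0, 0, 0, 0])

```text
clock: 1.4
position: [0.4034, 0.3449, 0.4012]
tool_rot: [-3.141, -0.0, 2.873]
force: [0.5, 0.6, 0.4]
grip_width: 0.0854
finger_force: 0.0
```

Request:
move_arm([
  [-3.7, -2.3, 0],
  [-3.7, -2.3, 0],
  [-3.7, -2.3, 0],
  [-3.7, -2.3, 0],
  [-3.7, -2.3, 0],
  [-3.7, -2.3, 0],
  [-3.6, -2.8, 0],
  [0, 0, 3],
], gripper=[1, 1, 1, 1, 1, 1, 1, 1], twist=[0, 0, 0, 0, 0, 0, 0, 0])

```text
clock: 2.2
position: [0.6108, 0.112, 0.3731]
tool_rot: [-3.141, 0.005, 2.866]
force: [1.0, -0.0, -1.5]
grip_width: 0.0854
finger_force: 0.0
```

```bash
python3 - <<'E'
from h import *
from workcell import monitor,viewer
f=viewer.grab_frame("wrist"); pickle.dump(f,open("w1.pkl","wb")); cv2.imwrite("pics/w1.png",f["img"][...,::-1])
print(np.round(f["eye"],3),np.round(f["rotation"],3),f["K"][0,0],np.round(proj(f,[.6075,.117,.160])),np.round(proj(f,[.6075,.117,.196])),np.round(proj(f,[.482,.1045,.157])),np.round(proj(f,[.6865,.139,.157])))
print(rel([.607,.117,.24]))
E
```

```text
[0.532 0.134 0.515] [-0.328 -0.     1.294] 427.89929853644776 [320. 192.] [320. 202.] [259.  40.] [367. 268.]
([0.06, 0.24, 12.63], [-179.8, -0.2, 164.3])
```

View pics/w1.png

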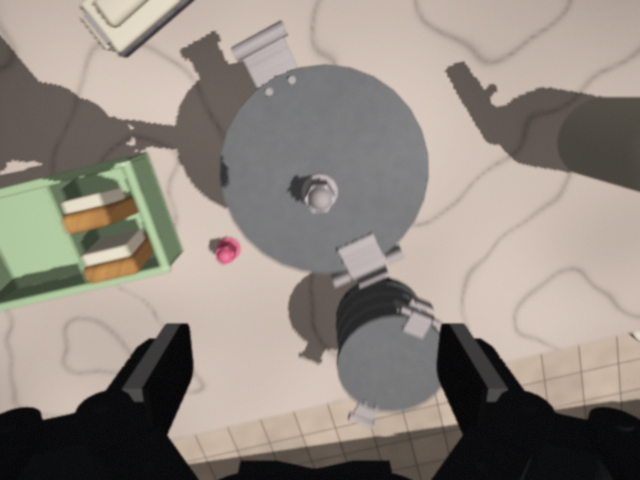

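```bash
python3 - <<'E'
from h import *
f=pickle.load(open("w1.pkl","rb")); a=f["img"][165:220,290:350]; a=cv2.convertScaleAbs(a,alpha=1.6); cv2.imwrite("pics/n.png",cv2.resize(a,None,fx=10,fy=10,interpolation=cv2.INTER_CUBIC)[...,::-1])
E
```

```text
(no output)
```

View pics/n.png

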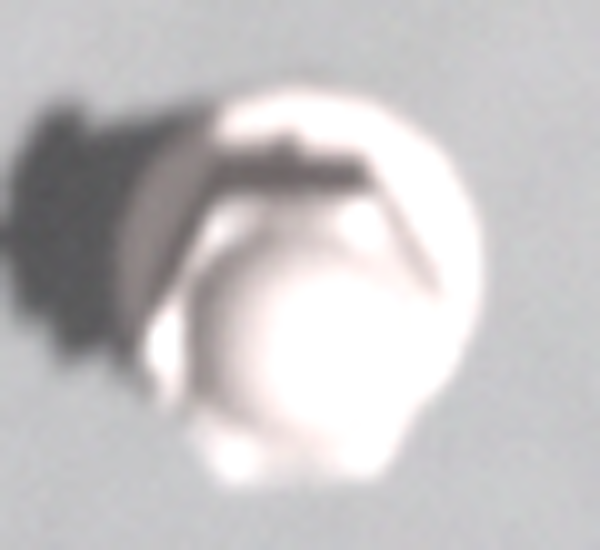

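Request:
move_arm([
  [0.1, 0.2, 2.6],
  [0, 0, 2.5],
  [0, 0, 2.5],
  [0, 0, 2.5],
  [0, 0, 2.5],
  [0, 0, 2.5],
  [0, 0, 2],
  [0, 0, 0],
], gripper=[1, 1, 1, 1, 1, 1, 0.7, 0.7], twist=[-7, -7, -7, -7, -2, 0, 0, 0])

```text
clock: 3.05
position: [0.6051, 0.1208, 0.1981]
tool_rot: [3.141, -0.005, -2.886]
force: [-0.4, 0.1, -0.2]
grip_width: 0.0605
finger_force: 0.0
```

```bash
python3 - <<'E'
from h import *
from workcell import monitor,viewer
print(rel([.6075,.117,.166]),np.round(monitor.observe()["qpos"],2))
E
```

```text
([-0.15, -0.43, 3.21], [180.0, -0.3, -165.3]) [-0.38  0.55  0.12  1.66 -0.08  0.94  1.6 ]
```

Request:
move_arm([
  [-0.2, -0.4, 0],
  [0, 0, 1.6],
  [0, 0, 1.6],
  [0, 0, 0],
], gripper=[0.7, 0.7, 0.7, 0.7], twist=[0, 0, 0, 0])

```text
clock: 3.45
position: [0.6094, 0.1168, 0.1681]
tool_rot: [3.142, -0.001, -2.887]
force: [-0.9, -0.1, 0.4]
grip_width: 0.0596
finger_force: 0.0
```

```bash
python3 - <<'E'
from h import *
from workcell import monitor,viewer
f=viewer.grab_frame("wrist"); cv2.imwrite("pics/w2.png",f["img"][...,::-1])
print(rel([.6075,.117,.166]),np.round(proj(f,[.6075,.117,.196])))
E
```

```text
([0.23, 0.08, 0.31], [-180.0, 0.0, -165.4]) [319. 366.]
```

View pics/w2.png

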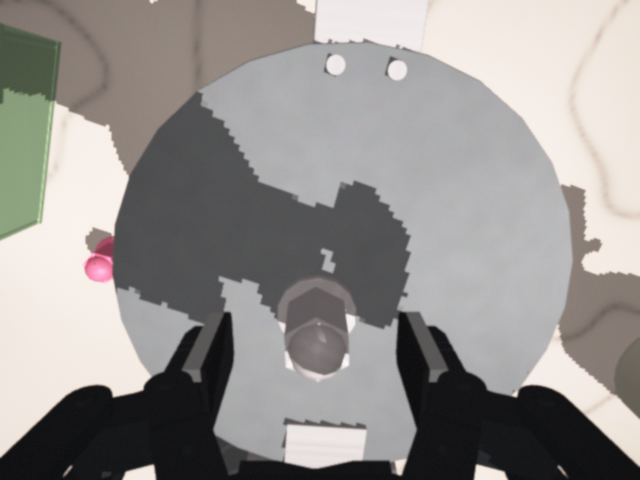

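```bash
python3 - <<'E'
from h import *
from workcell import monitor,viewer
f=viewer.grab_frame("wrist")
for z in(.162,.188,.192): print(z,np.round(proj(f,[.6075,.117,z])))
print(onz(f,(316,315),.163), onz(f,(317,345),.190),monitor.observe()["position"],rel([.6075,.117,.166]))
E
```

```text
0.162 [318. 312.]
0.188 [319. 349.]
0.192 [319. 356.]
[0.60857307 0.11646369 0.163     ] [0.60504785 0.11580024 0.19      ] [0.61021148 0.11688185 0.16963773] ([0.26, 0.08, 0.36], [-180.0, 0.1, -165.4])
```

Request:
move_arm([
  [0.2, 0.05, 0.3],
  [0, 0, 0],
  [0, 0, 0],
  [0, 0, 0],
  [0, 0, 0],
  [0, 0, 0],
  [0, 0, 0],
], gripper=[0.7, 0.7, 0, 0, 0, 0, 0], twist=[0, 0, 0, 0, 0, 0, 0], squeeze=40)

```text
clock: 4.25
position: [0.6078, 0.1168, 0.1657]
tool_rot: [3.142, 0.0, -2.887]
force: [-2.0, -0.4, 5.0]
grip_width: 0.0199
finger_force: 39.3
```

Request:
move_arm([
  [0, 0, -0.5],
  [0, 0, -1.5],
  [0, 0, -2.5],
  [0, 0, -2],
  [0, 0, -1],
  [0, 0, 0],
], gripper=[0, 0, 0, 0, 0, 0], twist=[0, 0, 0, 0, 0, 0])

```text
clock: 4.85
position: [0.6081, 0.1168, 0.2414]
tool_rot: [3.142, 0.002, -2.887]
force: [0.2, -0.3, -1.1]
grip_width: 0.0202
finger_force: 39.2
```

```bash
python3 - <<'E'
from h import *
from workcell import monitor,viewer
print(rel([.593,-.241,.24]),monitor.observe()["force"])
f=viewer.grab_frame("wrist"); cv2.imwrite("pics/w3.png",f["img"][...,::-1])
f=viewer.grab_frame("top"); cv2.imwrite("pics/t3.png",f["img"][...,::-1])
E
```

```text
([10.48, -34.25, 0.12], [180.0, 0.1, -165.4]) [ 0.16297999 -0.26411363 -1.06749686]
```

View pics/w3.png

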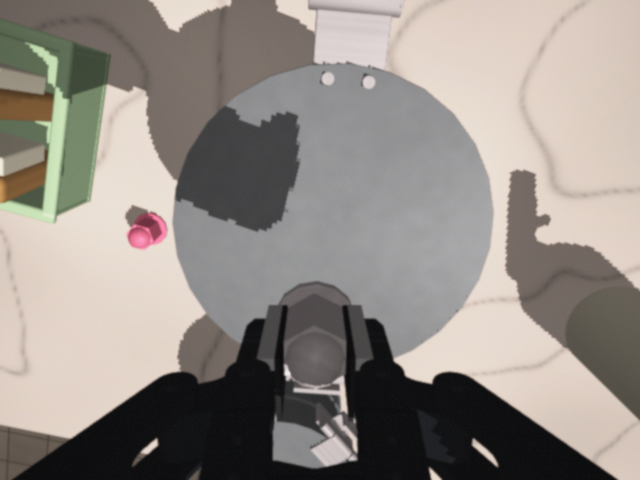

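Request:
move_arm([
  [0.3, -1, 0],
  [0.6, -2, 0],
  [0.9, -3, 0],
  [0.9, -3, 0],
  [0.9, -3, 0],
  [0.9, -3, 0],
  [0.9, -3, 0],
  [0.9, -3, 0],
], gripper=[0, 0, 0, 0, 0, 0, 0, 0], twist=[0, 0, 0, 0, 0, 0, 0, 0])

```text
clock: 5.75
position: [0.5987, -0.1044, 0.2394]
tool_rot: [3.141, -0.001, -2.887]
force: [-0.5, 1.0, -1.1]
grip_width: 0.0199
finger_force: 39.2
```

Request:
move_arm([
  [0.9, -3, 0],
  [0.9, -3, 0],
  [0.9, -3, 0],
  [0.7, -2.2, 0],
  [0.5, -1.5, 0],
  [0.2, -0.5, 0],
  [0, 0, 0],
  [0, 0, 0],
], gripper=[0, 0, 0, 0, 0, 0, 0, 0], twist=[0, 0, 0, 0, 0, 0, 0, 0])

```text
clock: 6.55
position: [0.5934, -0.2391, 0.2401]
tool_rot: [3.141, 0.0, -2.886]
force: [-0.3, 0.2, -0.2]
grip_width: 0.0203
finger_force: 39.2
```

```bash
python3 - <<'E'
from h import *
from workcell import monitor,viewer
print(rel([.593,-.241,.012]),monitor.observe()["grip_width"])
f=viewer.grab_frame("wrist"); cv2.imwrite("pics/w4.png",f["img"][...,::-1])
print(np.round(proj(f,[.593,-.241,.004])))
E
```

```text
([0.08, -0.19, 22.81], [180.0, 0.0, -165.3]) 0.020288278143422055
[313. 193.]
```

View pics/w4.png

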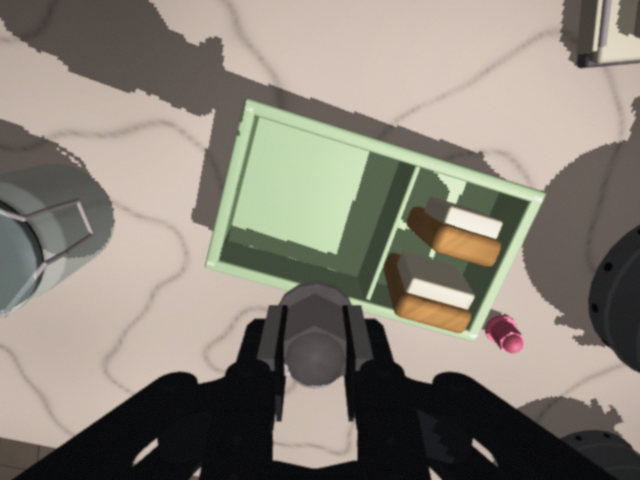

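Request:
move_arm([
  [0.1, -0.2, 1.5],
  [0, 0, 3],
  [0, 0, 3],
  [0, 0, 3],
  [0, 0, 3],
  [0, 0, 3],
  [0, 0, 2.5],
  [0, 0, 1.5],
], gripper=[0, 0, 0, 0, 0, 0, 0, 0], twist=[0, 0, 0, 0, 0, 0, 0, 0])

```text
clock: 7.4
position: [0.5916, -0.2415, 0.0326]
tool_rot: [3.14, -0.002, -2.886]
force: [0.3, -0.6, -0.5]
grip_width: 0.0202
finger_force: 39.2
```

Request:
move_arm([
  [0, 0, 0.8],
  [0, 0, 0.5],
  [0, 0, 0.5],
  [0, 0, 0.3],
  [0, 0, 0],
], gripper=[0, 0, 0, 0, 0], twist=[0, 0, 0, 0, 0])

```text
clock: 7.9
position: [0.5928, -0.2426, 0.0145]
tool_rot: [-3.141, 0.0, -2.887]
force: [-0.1, -0.2, 0.2]
grip_width: 0.0196
finger_force: 39.2
```

Request:
move_arm([
  [0, 0, 0.2],
  [0, 0, 0.15],
  [0, 0, 0],
], gripper=[0, 0, 0], twist=[0, 0, 0])

```text
clock: 8.2
position: [0.5927, -0.2426, 0.0108]
tool_rot: [-3.142, 0.0, -2.887]
force: [-0.1, 0.3, -0.7]
grip_width: 0.02
finger_force: 39.2
```

Request:
move_arm([
  [0, 0, 0],
  [0, 0, 0],
  [0, 0, 0],
  [0, 0, 0],
  [0, 0, 0],
], gripper=[0.3, 0.45, 0.55, 0.55, 0.55], twist=[0, 0, 0, 0, 0])

```text
clock: 8.7
position: [0.5927, -0.2426, 0.0108]
tool_rot: [-3.142, -0.0, -2.887]
force: [-0.1, -0.4, -1.0]
grip_width: 0.0472
finger_force: 0.0
```

Request:
move_arm([
  [0, 0, -1],
  [0, 0, -2],
  [0, 0, -3],
  [0, 0, -3],
  [0, 0, -3],
  [0, 0, -4],
  [0, 0, -4],
  [0, 0, -4],
], gripper=[0.55, 0.55, 0.55, 0.55, 0.55, 0.55, 0.55, 0.55], twist=[0, 0, 0, 0, 0, 0, 0, 0])

```text
clock: 9.5
position: [0.5923, -0.2426, 0.2534]
tool_rot: [-3.141, 0.001, -2.887]
force: [2.1, 0.0, -0.1]
grip_width: 0.047
finger_force: 0.0
```

```bash
python3 - <<'E'
from h import *
from workcell import monitor,viewer
f=viewer.grab_frame("wrist"); cv2.imwrite("pics/w5.png",f["img"][...,::-1])
print(np.round(proj(f,[.593,-.241,.004])),rel([.482,.1045,.26]),np.round(monitor.observe()["qpos"],2))
d=pickle.load(open("f0.pkl","rb"))
for n in("scene","top"):
    g=viewer.grab_frame(n); cv2.imwrite(f"pics/{n}5.png",g["img"][...,::-1])
E
```

```text
[317. 192.] ([2.13, 36.52, -0.17], [-179.7, 0.4, -165.4]) [ 0.17  0.53  0.19  1.53 -0.11  1.08  2.21]
```

View pics/w5.png

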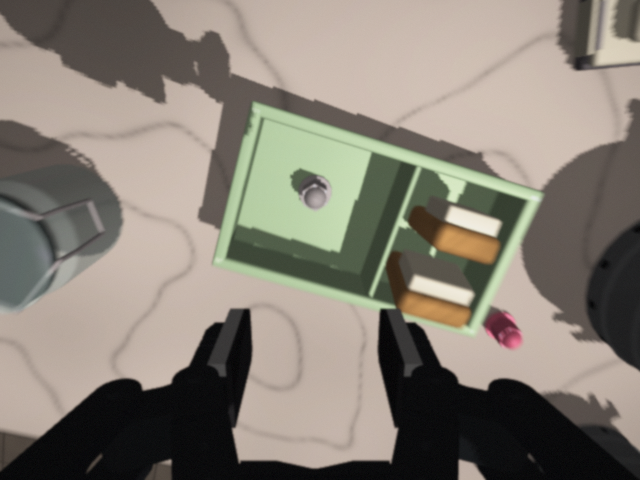

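Request:
move_arm([
  [0.2, 2, 0],
  [0.2, 3.5, 0],
  [0.2, 3.5, 0],
  [0.2, 3.5, 0],
  [0.2, 3.5, 0],
  [0.2, 3.5, 0],
  [0.2, 3.5, 0],
  [0.2, 3.5, 0],
], gripper=[0.8, 0.9, 0.9, 0.9, 0.9, 0.9, 0.9, 0.9], twist=[0, 0, 0, 0, 0, 0, 0, 0])

```text
clock: 10.45
position: [0.5093, 0.0111, 0.2504]
tool_rot: [3.142, -0.001, -2.887]
force: [0.7, -0.2, -0.6]
grip_width: 0.0772
finger_force: 0.0
```

Request:
move_arm([
  [0.2, 3.5, 0],
  [0.2, 3, 0],
  [0.2, 2, 0],
  [0, 1, 0],
  [0, 0, 0],
  [0, 0, 0],
], gripper=[0.9, 0.9, 0.9, 0.9, 0.9, 0.9], twist=[0, 0, 0, 0, 5, 0])

```text
clock: 11.05
position: [0.4806, 0.0998, 0.2506]
tool_rot: [-3.141, -0.0, -2.976]
force: [0.0, -0.6, -0.8]
grip_width: 0.0766
finger_force: 0.0
```

```bash
python3 - <<'E'
from h import *
from workcell import monitor,viewer
f=viewer.grab_frame("wrist"); cv2.imwrite("pics/w6.png",f["img"][...,::-1])
print(np.round(proj(f,[.482,.1045,.157])),rel([.482,.1045,.139]),np.round(monitor.observe()["qpos"],2))
E
```

```text
[323. 249.] ([-0.22, 0.46, 11.16], [-180.0, -0.0, -170.4]) [-0.41  0.29  0.11  1.93 -0.04  0.93  1.45]
```

View pics/w6.png

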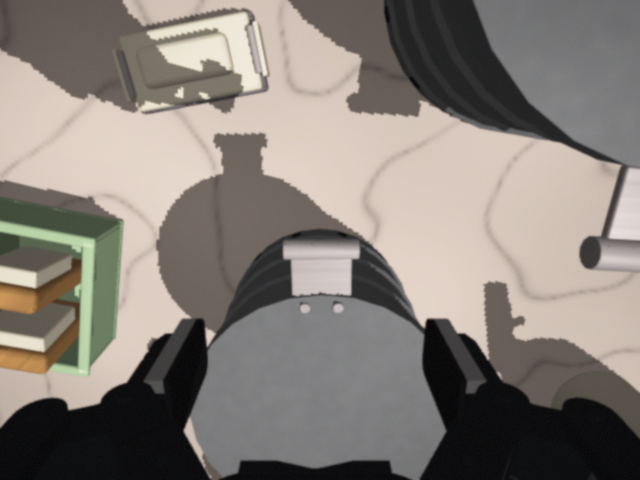

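Request:
move_arm([
  [-0.2, 0.4, 1.5],
  [0, 0, 2],
  [0, 0, 2.5],
  [0, 0, 2.5],
  [0, 0, 2],
  [0, 0, 1],
  [0, 0, 0],
], gripper=[0.9, 0.9, 0.9, 0.9, 0.9, 0.9, 0.9], twist=[0, 0, 0, 0, 0, 0, 0])

```text
clock: 11.8
position: [0.4816, 0.1039, 0.1349]
tool_rot: [-3.141, -0.002, -2.973]
force: [0.6, 0.5, 0.7]
grip_width: 0.0772
finger_force: 0.0
```

```bash
python3 - <<'E'
from h import *
from workcell import monitor,viewer
f=viewer.grab_frame("wrist"); cv2.imwrite("pics/w7.png",f["img"][...,::-1])
print(np.round(proj(f,[.482,.1045,.157])),np.round(proj(f,[.482,.1045,.163])),rel([.482,.1045,.135]))
E
```

```text
[318. 361.] [318. 373.] ([-0.0, 0.04, 0.08], [-180.0, -0.0, -170.4])
```

View pics/w7.png

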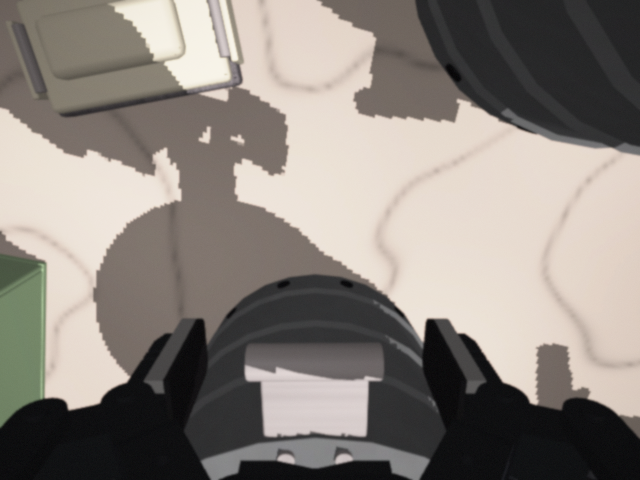

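Request:
move_arm([
  [0, -0.1, 0],
  [0, 0, 0],
  [0, 0, 0],
  [0, 0, 0],
  [0, 0, 0],
  [0, 0, 0],
], gripper=[0.3, 0.3, 0.3, 0.3, 0.3, 0.3], twist=[0, 0, 0, 0, 0, 0], squeeze=25)

```text
clock: 12.45
position: [0.4825, 0.1037, 0.1367]
tool_rot: [3.141, 0.001, -2.974]
force: [-2.1, -1.1, 9.0]
grip_width: 0.0437
finger_force: 24.6
```

Request:
move_arm([
  [-0.03, 0, -1.09],
  [-0.09, 0, -1.09],
  [-0.14, 0, -1.08],
  [-0.2, 0, -1.07],
  [-0.25, 0, -1.06],
  [-0.31, 0, -1.04],
  [-0.36, 0, -1.03],
  [0, 0, 0],
], gripper=[0.3, 0.3, 0.3, 0.3, 0.3, 0.3, 0.3, 0.3], twist=[0, 0, 0, 0, 0, 0, 0, 0])

```text
clock: 13.25
position: [0.4959, 0.1059, 0.2115]
tool_rot: [3.141, 0.0, -2.974]
force: [-3.1, 2.0, -2.8]
grip_width: 0.0433
finger_force: 26.0
```

```bash
python3 - <<'E'
from h import *
from workcell import monitor
print({k:np.round(v,3).tolist() for k,v in monitor.observe().items() if k in("position","force","tool_rot","grip_width","finger_force","qpos")})
E
```

```text
{'qpos': [-0.408, 0.362, 0.103, 1.932, -0.049, 0.85, 1.459], 'position': [0.496, 0.106, 0.211], 'tool_rot': [3.141, 0.0, -2.974], 'force': [-3.092, 2.005, -2.832], 'finger_force': 26.008, 'grip_width': 0.043}
```

Going well; second half of the arc.

Request:
move_arm([
  [-0.42, 0, -1.01],
  [-0.47, 0, -0.98],
  [-0.52, 0, -0.96],
  [-0.57, 0, -0.93],
  [-0.62, 0, -0.9],
  [-0.67, 0, -0.86],
  [-0.7, 0, -0.83],
  [-0.75, 0, -0.79],
], gripper=[0.3, 0.3, 0.3, 0.3, 0.3, 0.3, 0.3, 0.3], twist=[0, 0, 0, 0, 0, 0, 0, 0])

```text
clock: 14.05
position: [0.5429, 0.1139, 0.2837]
tool_rot: [3.142, 0.0, -2.974]
force: [-1.5, 4.8, -2.6]
grip_width: 0.0435
finger_force: 26.6
```

Request:
move_arm([
  [0, 0, 0],
  [0, 0, 0],
  [0, 0, 0],
  [0, 0, 0],
  [0, 0, 0],
  [0, 0, 0],
], gripper=[0.3, 0.3, 0.3, 0.3, 0.3, 0.3], twist=[0, 0, 0, 0, 0, 0])

```text
clock: 14.65
position: [0.5421, 0.1137, 0.2828]
tool_rot: [-3.142, -0.0, -2.974]
force: [-3.0, 3.9, 0.4]
grip_width: 0.0432
finger_force: 26.7
```

```bash
python3 - <<'E'
from h import *
from workcell import monitor,viewer
s=monitor.observe(); p=s["position"]; h=np.array([.6865,.139,.157])
b=p+[0,0,.0203]; print(p,s["force"],s["finger_force"],np.degrees(np.arctan2(b[2]-h[2],np.hypot(*(b-h)[:2]))),np.linalg.norm(b-h))
fs=[viewer.grab_frame(n)["img"] for n in("scene","wrist")]
o=np.hstack([cv2.resize(fs[0][150:400,170:490],(400,312)),cv2.resize(fs[1],(400,312))]); cv2.imwrite("pics/end.png",o[...,::-1])
E
```

```text
[0.54210192 0.11370094 0.28275487] [-2.96030979  3.85310989  0.4443176 ] 26.7141455411911 44.893749813949505 0.20693687814121933
```

View pics/end.png

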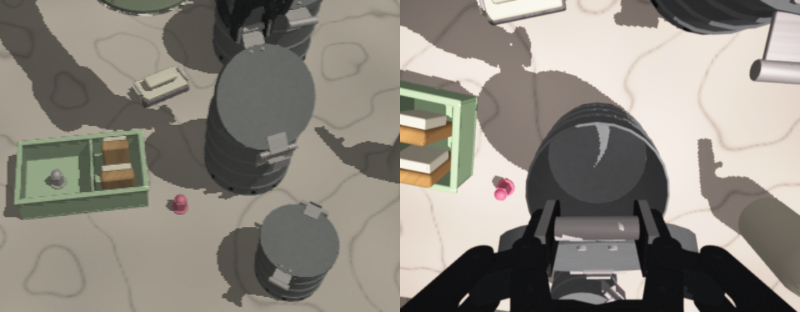

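The picture shows the lid open at about 45° (44.9° computed), the bar pinched at (595,225). The nut stands in the bay at (57,178), and can and caddy are upright. I'm handing in.

```bash
python3 -c "
from workcell import bot
print(bot.job_done())"
```

```text
the job is handed in; nothing more can be done
None
```

The lug nut is standing released in the caddy's empty bay. The gripper is holding the can's lid open at about 45° (44.9° computed from the arm's position). I handed the job in after about 15 s of robot time, but the judge returned no verdict.

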